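# Roll the two bottles onto the labelling line

### The job

Two full glass spray bottles, a large and a small one, lie on the cork labelling board, one on either side of the dark line. Rest the fingertips gently on top of each bottle and push its top sideways, in a few short strokes, so that it rolls onto the line and stays there, lying along the line with the line under the middle of its width; do not reach down beside the bottles, squeeze them or pick them up. Leave everything else on and around the board where it stands.

Things in the scene. Friction and masses are not known exactly. Their poses are not given: they have to be found in the camera images.
- line (a point): Middle of the dark line on the cork labelling board, on the board's upper face. The line is 16 mm wide, 420 mm long and flat, and runs along this frame's y axis; x points square across it, away from the robot, z up. The board (fixed) is 300 mm (x) by 460 mm (y) and 12 mm thick, centred on the line, on the table.
- large_centre (a point): Large lying bottle of clear glass with brass collar and clear cap: point on its axis at the middle of its straight glass cylinder, 28 mm above the board. Glass cylinder 56 mm in diameter and 124 mm long; shoulder, collar and cap add 44 mm at one end, 32 mm in diameter, clear of the board. This frame's y axis runs along the bottle towards the cap; x and z turn with it as it rolls.
- small_centre (a point): Small lying bottle, same make: point on its axis at the middle of its glass cylinder, 20 mm above the board. Glass cylinder 40 mm in diameter and 100 mm long; shoulder, collar and cap add 38 mm at one end, 24 mm in diameter. Frame as for the large bottle. It lies on the other half of the board, on the other side of the line.
- large_bottle: The same large bottle; this origin is a point on its glass skin that turns with it, so use point large_centre. About 0.4 kg. Fingertips pressed lightly (5 to 10 N) on its top grip it: it then rolls without slipping and its centre moves half as far as the tips. Left alone it soon stops rolling. It starts 45 to 75 mm to one side of the line, nearly parallel to it, on the left or right half of the board.
- small_bottle: The same small bottle; this origin is a point on its glass skin that turns with it, so use point small_centre. About 0.2 kg; behaves like the large one. Under a press of 20 N on top either bottle gives only about 1 mm.
- board: The cork labelling board; origin at the centre of its underside, on the table, axes as the line's.
- tape_roll: Bystander: roll of tape lying flat on the board, outside diameter 68 mm, 24 mm high; origin at the centre of its underside.
- spare_cap: Bystander: brass cap standing on the board, 24 mm in diameter, 34 mm high; origin under its centre.
- jar: Bystander: small amber jar with a black lid standing on the board, 44 mm in diameter, 45 mm high; origin under its centre.
- standing0: Bystander: filled spray bottle standing on the table left of the board, 44 mm in diameter, 157 mm high; origin under its centre.
- standing1: Bystander: like standing0, a little farther from the robot.
- jug: Bystander: white plastic jug standing on the table right of the board, 90 mm in diameter without its handle, 110 mm high; origin under its centre.
Things that resemble listed ones, but are neither listed nor needed, are in the scene too. What is shaped like the large_bottle but purple or turquoise is not meant.

How it is judged:
By the outcome, as a careful person would: the job done as asked, in the order asked, and still so for the second after the job is handed in, with the robot touching nothing.
It also fails if it takes over 67 s, if anything falls off the work surface, if the arm or the gripper's body presses on something with over 40 N, if the wrist force passes 120 N, or if a joint passes its speed limit or range.

### The arm

A 7-joint arm with a two-finger parallel gripper is mounted at the origin on the work surface. World frame = base frame: x ahead of the robot, y to its left, z up, the work surface at z = 0. Lengths are in m, angles in rad, forces in N, time in s.
With the tool pointing down it reaches from about 0.4 to 0.75 m from the base axis. Payload 19.5 kg.
Tool frame: the origin (TCP) lies at the very end of the fingers, on their centre line; the grasp point (between the pads) lies behind it (grasp_offset is the x of the grasp point in the tool frame, in m); x points along the fingers, y is the direction in which the jaws open and shut, and the axes are right-handed (so a half turn about x gives the same grasp; the last joint's range is limited). The gripper opens to 85 mm and grips with 20 to 120 N. Pads are 22 mm wide; open, the fingers measure 114 mm over their backs; the gripper's body (76 mm by 85 mm) begins 54 mm behind the grasp point. The pads swing forward as they close: fully open they stand 13 mm farther back than shut.
Start: joints at [1.168, 0.707, -0.028, 1.485, 0.022, 0.951, -0.075], TCP at [0.203, -0.538, 0.231] pointing down, gripper open.
Joint ranges: [-2.71, 2.71], [-0.32, 2.16], [-1.57, 1.52], [0, 2.45], [-1.46, 4.6], [0, 2.02], [-2.83, 2.83]. Speed limits (rad/s): [1.89, 1.89, 2.57, 2.57, 3.01, 3.01, 3.01].

### API

Orientations are given as a 3x3 rotation matrix whose columns are the frame's x, y, z axes.
In Python, from station import observe, snapshot, camera_info, sign_off, grasp_offset gives the robot as it stands.
- The arm moves only by the tool drive_tool, never from a script. Its argument "increments" is a list of rows, each a list of 6 numbers: the shift along the world's x, y, z in units of 25 mm (1.0 is 25 mm), then the turn, a rotation vector about the world's x, y, z in units of 6 degrees (1.0 is 6 degrees). In form: [[tx, ty, tz, ax, ay, az], ...]. A call has 1 to 8 rows; each row is the pose to reach, as a shift and turn from the pose commanded when the call began; what a row does not reach only later rows make up. A row lasts 1/10 s, in which the tool goes at most 50 mm and 8.59 degrees, less where a joint would pass 70% of its speed; a pose out of reach is approached as far as the arm can. A call with a gripper value outside its range is refused whole. "gripper" is the opening, from 0 (shut) to 1 (fully open), set as the call begins (left out, the last holds). The fingers move at their own pace and stop on an object; "force" is the grip in N (left out, the last holds). Time passes only in rows, so rows that repeat a pose let the fingers close. It gives the time, the measured TCP pose, the force and the opening at its end, in the units of the state.
- observe(): the state, without advancing time (a new reading comes with each control period).
- snapshot(name): name is "scene" or "top" or "wrist"; returns the picture (384x512x3 uint8, red, green, blue); there is no depth.
- camera_info(name): a dict with "fx", "fy", "cx", "cy" (pixels), "k1" (the pictures are not rectified: a ray, as slopes to the right and down, at radius r is drawn at 1 + k1 r^2 times it, then the intrinsics apply), "R" (3x3) and "t" (3): a world point X has camera coordinates R X + t; the wrist camera has in their place "tool_from_camera" (4x4, takes a point from camera to tool coordinates, whose origin is the TCP and whose axes are the tool frame's). Camera axes: x right, y down, z forward; pixel columns grow to the right and rows downward; lengths in m; the calibration is good to about 2 mm. A picture is of the moment at which its call begins: read the wrist's pose just before it. camera_info takes no time and is no camera call.
- sign_off(): hands the job in, once; it reports no verdict.
The state is a dict: "t": time; "joint_pos": joint angles; "qvel": joint speeds; "joint_torque": joint torques, N m; "eef_pos": TCP position; "orientation": TCP orientation; "force": force on the tool from outside, world axes, zero at the start; "ft_torque": the same for the moment, N m; "finger_gap": finger opening in m.
Only numpy, scipy, OpenCV 4.12 (cv2) and the standard library are available. Lean on these libraries where they do the work, as an engineer would, in place of code of your own. Each camera call takes 0.05 s, during which the arm holds its last target. There are 200 camera calls.

## Working session

There is one attempt and no reset: what is moved stays moved. The work goes in short steps, Python scripts to look and compute and a tool call to move; the robot and the scene stay as the last step left them, time stands still between calls to the robot, and variables do not carry over. Pictures are saved under pics/ and viewed, about 8 in all and at most 12, crops included, and the job is handed in when it is done.

Besides the shell and the picture viewer there is one more tool, called after "Request:" as name(argument=value, ...), one argument or row to a line, values as JSON. drive_tool: Moves the arm, as the interface text tells. Its arguments: {"type":"object","properties":{"increments":{"type":"array","items":{"type":"array","items":{"type":"number"}}},"gripper":{"type":"number"},"force":{"type":"number"}},"required":["increments"]}

```bash
mkdir -p pics
python3 - <<'E'
from station import *
import cv2,numpy as np
np.set_printoptions(precision=4,suppress=True)
for n in("scene","top"):
    cv2.imwrite(f"pics/{n}0.png",cv2.resize(snapshot(n)[:,:,::-1],(800,600),interpolation=cv2.INTER_CUBIC)); print(n,camera_info(n))
print(camera_info("wrist"),observe(),grasp_offset)
E
```

```text
scene {'fx': 438.69347245062903, 'fy': 438.69347245062903, 'cx': 258.3728975857498, 'cy': 193.08096795494703, 'k1': -0.06917327664744871, 'R': array([[ 0.7123,  0.7015, -0.022 ],
       [ 0.4152, -0.4465, -0.7926],
       [-0.5658,  0.5555, -0.6094]]), 't': array([-0.3157, -0.1114,  1.4228])}
top {'fx': 486.5754145705167, 'fy': 486.5754145705167, 'cx': 252.55791517412544, 'cy': 189.1468514140155, 'k1': 0.04393708329481937, 'R': array([[ 0.0286, -0.9995,  0.0155],
       [-0.9846, -0.0308, -0.172 ],
       [ 0.1724, -0.0104, -0.985 ]]), 't': array([0.007 , 0.4444, 1.3358])}
{'fx': 280.56778955737246, 'fy': 280.56778955737246, 'cx': 257.88710533526057, 'cy': 183.55452483048091, 'k1': -0.03928643053165624, 'tool_from_camera': array([[-0.0006, -0.2812,  0.9596, -0.1421],
       [ 1.    ,  0.0001,  0.0007,  0.0003],
       [-0.0003,  0.9596,  0.2812, -0.0718],
       [ 0.    ,  0.    ,  0.    ,  1.    ]])} {'t': 0.1, 'joint_pos': array([ 1.1683,  0.707 , -0.0276,  1.4849,  0.022 ,  0.9509, -0.0755]), 'qvel': array([ 0.0003, -0.0023, -0.0007,  0.0004, -0.0005, -0.0003,  0.0011]), 'joint_torque': array([  0.0022, -88.4282,   1.2369, -23.6455,   0.0171,   0.0051,
        -0.    ]), 'eef_pos': array([ 0.2029, -0.5378,  0.2309]), 'orientation': array([[-0.0004,  0.353 , -0.9356],
       [ 0.0009, -0.9356, -0.353 ],
       [-1.    , -0.001 ,  0.    ]]), 'force': array([0.639 , 0.5196, 0.4977]), 'ft_torque': array([-0.017 ,  0.0002, -0.0522]), 'finger_gap': 0.08517725320384538} -0.0187
```

View pics/top0.png

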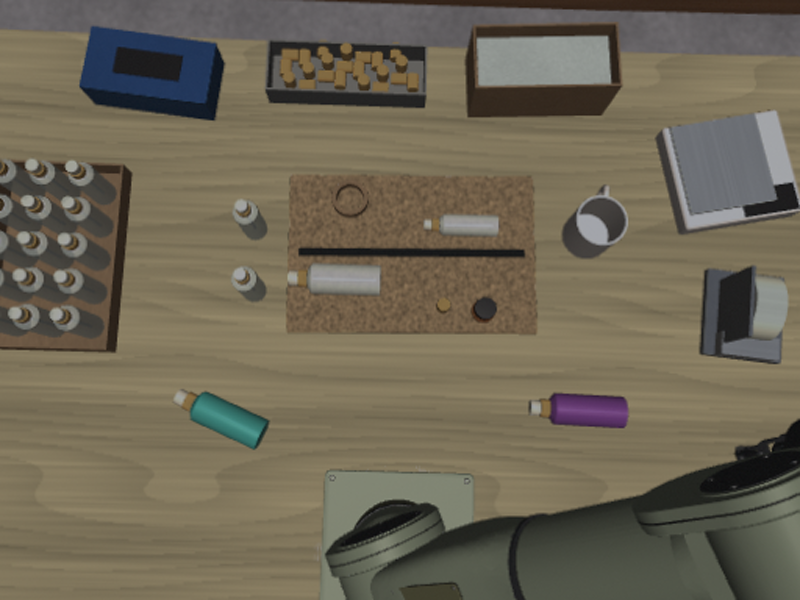

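View pics/scene0.png

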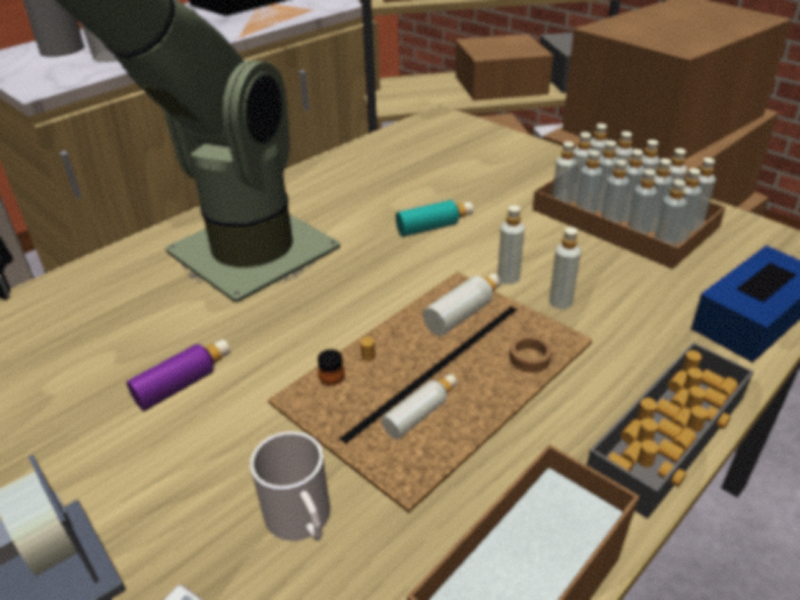

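Candidates in the top view: large = clear bottle on the board (335,279), not the teal one (230,420) or the purple one (580,410). The tray and standing bottles are upright. Small = clear bottle on the board (462,225). I'll check both in one crop.

```bash
cat > h.py <<'E'
from station import *
import cv2,numpy as np
np.set_printoptions(precision=4,suppress=True)
def ray(n,u,v):
    c=camera_info(n); k=c["k1"]
    K=np.array([[c["fx"],0,c["cx"]],[0,c["fy"],c["cy"]],[0,0,1.]])
    p=cv2.undistortPoints(np.array([[[u,v]]],float),K,np.array([k,0,0,0.])).ravel()
    R=np.array(c["R"]);return -R.T@c["t"], R.T@np.array([p[0],p[1],1])
def at(n,u,v,z):
    o,d=ray(n,u,v); return o+d*(z-o[2])/d[2]
def crop(n,name,u0,v0,w,h,s):
    im=snapshot(n)[v0:v0+h,u0:u0+w,::-1]
    cv2.imwrite(f"pics/{name}.png",cv2.resize(im,None,fx=s,fy=s,interpolation=cv2.INTER_CUBIC))
E
python3 -c "
from h import *
crop('top','c1',180,108,168,110,4.75)"
```

```text
(no output)
```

View pics/c1.png

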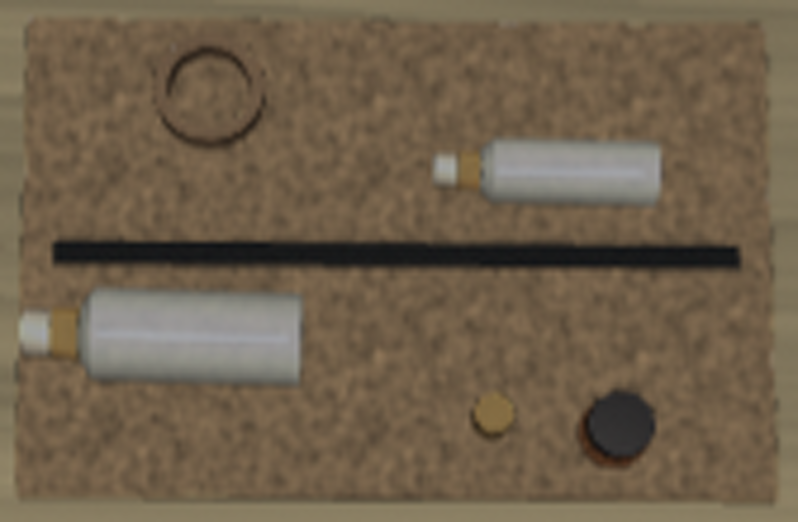

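Large: glass from U≈80 to 301, with axis V≈334 to 339. Small: U≈485 to 661, V≈171 to 175. The line ends are at (53,253) and (740,257). The jar is at (620,425), the cap at (493,413) and the tape at (210,97), all clear of both rolling paths.

```bash
cat >> h.py <<'E'
def C(U,V,z,s=4.75,u0=180,v0=108): return at("top",u0+(U+.5)/s-.5,v0+(V+.5)/s-.5,z)
E
python3 - <<'E'
from h import *
A,B=C(53,253,.012),C(740,257,.012); m=(A+B)/2; y=(A-B)/np.linalg.norm(A-B); x=np.array([y[1],-y[0],0])
print("line",A,B,m,np.linalg.norm(A-B),"yaw deg",np.degrees(np.arctan2(-y[0],y[1])))
for n,a,b,z in(("L",(95,334),(298,339),.04),("S",(490,171.5),(660,175),.032)):
    P,Q=C(*a,z),C(*b,z); d=P-Q
    print(n,P,Q,"mid",(P+Q)/2,"off x",(P-m)@x,(Q-m)@x,"yaw",np.degrees(np.arctan2(-d[0],d[1])),np.linalg.norm(d))
for n,p,z in(("cap",(493,413),.046),("jar",(620,425),.057),("tape",(210,97),.036)): print(n,C(*p,z))
print("capend L",C(20,333,.04),"S",C(434,169,.032))
E
```

```text
line [0.5263 0.2016 0.012 ] [ 0.5373 -0.2188  0.012 ] [ 0.5318 -0.0086  0.012 ] 0.4205270488461911 yaw deg 1.4972901995021093
L [0.4713 0.1708 0.04  ] [0.4721 0.05   0.04  ] mid [0.4717 0.1104 0.04  ] off x -0.05580262130630427 -0.0581562267334998 yaw 0.38073700461704213 0.12078259585825424
S [ 0.581  -0.0631  0.032 ] [ 0.5821 -0.1665  0.032 ] mid [ 0.5815 -0.1148  0.032 ] off x 0.047730872826205646 0.04614074370878055 yaw 0.615941345692958 0.10337709068291308
cap [ 0.43   -0.0666  0.046 ]
jar [ 0.4234 -0.1402  0.057 ]
tape [0.621  0.1083 0.036 ]
capend L [0.4705 0.2153 0.04  ] S [ 0.5814 -0.0291  0.032 ]
```

Request:
drive_tool(
  increments=[
    [1.2,1.6,0,0,0,-0.5],
    [2.4,3.2,0,0,0,-1],
    [3.6,4.8,0,0,0,-1.5],
    [4.8,6.4,0,0,0,-2],
    [6,8,0,0,0,-2.5],
    [7.2,10,0,0,0,-3.2],
    [8.4,12,0,0,0,-3.2],
    [8.4,13,0,0,0,-3.2],
  ],
  gripper=0.6,
)

```text
t: 0.95
eef_pos: [0.4147, -0.2103, 0.231]
orientation: [[0.001, 0.028, -1.0], [0.0, -1.0, -0.028], [-1.0, -0.0, -0.001]]
force: [-0.4, 0.1, -0.0]
finger_gap: 0.0514
```

Request:
drive_tool(
  increments=[
    [0.4,1.6,0,0,0,0],
    [0.8,3.4,0,0,0,0],
    [1.1,5.2,0,0,0,0],
    [1.4,7,0,0,0,0],
    [1.7,8.8,0,0,0,0],
    [1.9,10.6,0,0,0,0],
    [1.9,12,-1.5,0,0,0],
    [1.9,12.9,-3,0,0,0],
  ],
)

```text
t: 1.75
eef_pos: [0.4606, 0.1124, 0.1557]
orientation: [[0.002, 0.028, -1.0], [0.001, -1.0, -0.028], [-1.0, -0.001, -0.002]]
force: [0.9, 0.7, -0.8]
finger_gap: 0.0513
```

Request:
drive_tool(
  increments=[
    [0,0,-1,0,0,0],
    [0,0,-1.8,0,0,0],
    [0,0,-2,0,0,0],
    [0,0,-2,0,0,0],
    [0,0,-2,0,0,0],
  ],
)

```text
t: 2.25
eef_pos: [0.4609, 0.1095, 0.1071]
orientation: [[0.001, 0.025, -1.0], [0.0, -1.0, -0.025], [-1.0, -0.0, -0.001]]
force: [-0.3, -0.2, 0.1]
finger_gap: 0.0511
```

```bash
python3 -c "
from h import *
cv2.imwrite('pics/w1.png',snapshot('wrist')[:,:,::-1])"
```

```text
(no output)
```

View pics/w1.png

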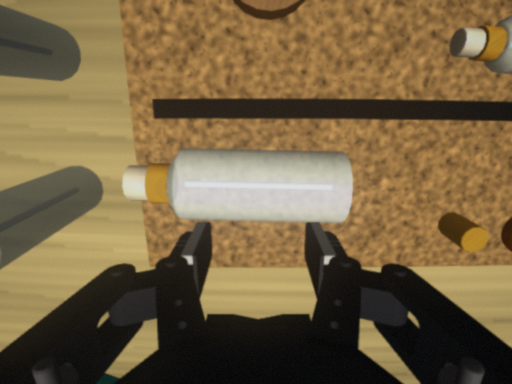

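Request:
drive_tool(
  increments=[
    [0,0,-0.5,0,0,0],
    [0,0,-1,0,0,0],
    [0,0,-1.3,0,0,0],
    [0,0,-1.4,0,0,0],
    [0,0,-1.4,0,0,0],
  ],
)

```text
t: 2.8
eef_pos: [0.4606, 0.1095, 0.0715]
orientation: [[0.0, 0.026, -1.0], [0.0, -1.0, -0.026], [-1.0, -0.0, -0.0]]
force: [-0.2, -0.2, 0.9]
finger_gap: 0.0513
```

The wrist view shows the finger pads (cols 200 to 315) within the large bottle's glass (172 to 352), parallel to it. Next I'll feel for contact.

Request:
drive_tool(
  increments=[
    [0.12,0,-0.04,0,0,0],
    [0.12,0,-0.08,0,0,0],
    [0.12,0,-0.12,0,0,0],
    [0.12,0,-0.12,0,0,0],
  ],
)

```text
t: 3.2
eef_pos: [0.4635, 0.1095, 0.0683]
orientation: [[-0.0, 0.026, -1.0], [0.0, -1.0, -0.026], [-1.0, -0.0, 0.0]]
force: [-0.2, 0.1, 0.7]
finger_gap: 0.0514
```

Request:
drive_tool(
  increments=[
    [0,0,-0.04,0,0,0],
    [0,0,-0.08,0,0,0],
    [0,0,-0.08,0,0,0],
  ],
)

```text
t: 3.5
eef_pos: [0.4634, 0.1096, 0.0661]
orientation: [[-0.0, 0.026, -1.0], [0.0, -1.0, -0.026], [-1.0, -0.0, 0.0]]
force: [0.1, 0.7, 0.4]
finger_gap: 0.0511
```

Request:
drive_tool(
  increments=[
    [0,0,-0.04,0,0,0],
    [0,0,-0.08,0,0,0],
    [0,0,-0.08,0,0,0],
  ],
)

```text
t: 3.8
eef_pos: [0.4639, 0.1096, 0.0646]
orientation: [[0.001, 0.026, -1.0], [0.0, -1.0, -0.026], [-1.0, -0.0, -0.001]]
force: [-0.6, -0.4, 10.2]
finger_gap: 0.0513
```

Request:
drive_tool(
  increments=[
    [0,0,-0.02,0,0,0],
    [0,0,-0.04,0,0,0],
    [0,0,-0.04,0,0,0],
  ],
)

```text
t: 4.1
eef_pos: [0.4645, 0.1096, 0.0643]
orientation: [[0.003, 0.025, -1.0], [0.001, -1.0, -0.025], [-1.0, -0.001, -0.003]]
force: [-0.7, -1.0, 28.4]
finger_gap: 0.0511
```

Request:
drive_tool(
  increments=[
    [0,0,0.045,0,0,0],
    [0.15,0,0.045,0,0,0],
    [0.35,0.01,0.045,0,0,0],
    [0.55,0.01,0.045,0,0,0],
    [0.75,0.02,0.045,0,0,0],
    [0.95,0.02,0.045,0,0,0],
    [1.1,0.03,0.045,0,0,0],
    [1.1,0.03,0.045,0,0,0],
  ],
)

```text
t: 4.9
eef_pos: [0.4919, 0.1098, 0.0645]
orientation: [[0.001, 0.025, -1.0], [-0.0, -1.0, -0.025], [-1.0, 0.0, -0.001]]
force: [0.2, -3.0, 8.7]
finger_gap: 0.0513
```

```bash
python3 -c "
from h import *
o=observe();print(o['eef_pos'],o['force'])
cv2.imwrite('pics/w2.png',snapshot('wrist')[:,:,::-1])"
```

```text
[0.4919 0.1098 0.0645] [ 0.2152 -3.0102  8.7175]
```

View pics/w2.png

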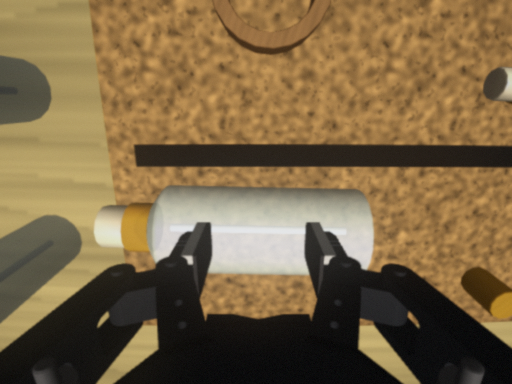

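Rolling works at about 9 N. Next stroke: lift, step back, press, push.

Request:
drive_tool(
  increments=[
    [0,0,0.2,0,0,0],
    [-0.1,0,0.4,0,0,0],
    [-0.4,0,0.4,0,0,0],
    [-0.58,0,0.4,0,0,0],
    [-0.58,0,0.2,0,0,0],
    [-0.58,0,0.06,0,0,0],
    [-0.58,0,0,0,0,0],
    [-0.58,0,0,0,0,0],
  ],
)

```text
t: 5.75
eef_pos: [0.4771, 0.1103, 0.0646]
orientation: [[0.001, 0.026, -1.0], [0.0, -1.0, -0.026], [-1.0, -0.0, -0.001]]
force: [0.2, -0.3, 12.4]
finger_gap: 0.0515
```

Request:
drive_tool(
  increments=[
    [0,0,0,0,0,0],
    [0.15,0,0,0,0,0],
    [0.35,0.01,0,0,0,0],
    [0.55,0.01,0,0,0,0],
    [0.75,0.02,0,0,0,0],
    [0.95,0.02,0,0,0,0],
    [1.15,0.03,0,0,0,0],
    [1.15,0.03,0,0,0,0],
  ],
)

```text
t: 6.55
eef_pos: [0.5063, 0.1105, 0.0645]
orientation: [[0.002, 0.025, -1.0], [-0.0, -1.0, -0.025], [-1.0, 0.0, -0.002]]
force: [0.3, -2.6, 12.3]
finger_gap: 0.0513
```

Request:
drive_tool(
  increments=[
    [0,0,0.2,0,0,0],
    [-0.1,0,0.4,0,0,0],
    [-0.4,0,0.4,0,0,0],
    [-0.58,0,0.4,0,0,0],
    [-0.58,0,0.4,0,0,0],
  ],
)

```text
t: 7.05
eef_pos: [0.4899, 0.1111, 0.0743]
orientation: [[-0.001, 0.026, -1.0], [0.0, -1.0, -0.026], [-1.0, -0.0, 0.001]]
force: [0.7, 0.1, 0.1]
finger_gap: 0.0512
```

```bash
python3 -c "
from h import *
o=observe();print(o['eef_pos'],o['orientation'])
cv2.imwrite('pics/w3.png',cv2.resize(snapshot('wrist')[60:300,:400,::-1],None,fx=2,fy=2,interpolation=cv2.INTER_CUBIC))"
```

```text
[0.4899 0.1111 0.0743] [[-0.0008  0.026  -0.9997]
 [ 0.0001 -0.9997 -0.026 ]
 [-1.     -0.0001  0.0008]]
```

View pics/w3.png

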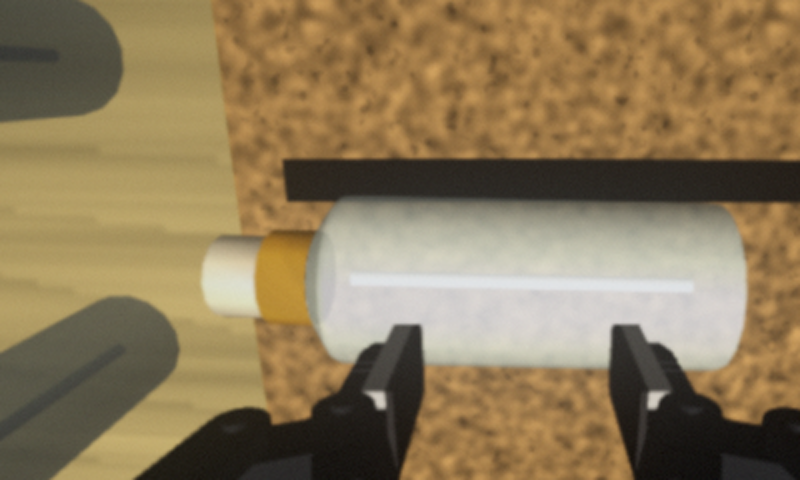

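```bash
cat >> h.py <<'E'
def wray(u,v,o):
    c=camera_info("wrist");K=np.array([[c["fx"],0,c["cx"]],[0,c["fy"],c["cy"]],[0,0,1.]])
    p=cv2.undistortPoints(np.array([[[u,v]]],float),K,np.array([c["k1"],0,0,0.])).ravel()
    T=np.array(c["tool_from_camera"]);R=np.array(o["orientation"])
    return o["eef_pos"]+R@T[:3,3], R@T[:3,:3]@np.array([p[0],p[1],1])
def wpt(u,v,z,o):
    a,d=wray(u,v,o);return a+d*(z-a[2])/d[2]
def waxis(u,v1,v2,z,o):
    "axis point from the two silhouette rows: bisector in the x-z plane"
    a,d1=wray(u,v1,o);_,d2=wray(u,v2,o);n=lambda d:d/np.hypot(d[0],d[2])
    d=n(d1)+n(d2);return a+d*(z-a[2])/d[2]
def wrel(line,bot,z,o,half):
    "line/bot: columns with two edge rows each; offsets of axis across the line (mm) and yaw error"
    L=[(wpt(u,a,.012,o)+wpt(u,b,.012,o))/2 for u,a,b in line]
    P=[waxis(u,a,b,z,o) for u,a,b in bot]
    y=L[0]-L[1];y/=np.linalg.norm(y);x=np.array([y[1],-y[0],0])
    f=[(p-L[0])@x*1e3 for p in P];dy=(P[0]-P[1])@y*1e3
    print("line",*L,"bottle",*P);print("offsets mm",np.round(f,2),"yaw err deg",-np.degrees((f[0]-f[1])/dy),"mean",np.mean(f))
E
python3 - <<'E'
from h import *
o=observe();g=lambda U,a,b:(U/2-.25,60+a/2-.25,60+b/2-.25)
wrel([g(300,159,201),g(790,161,201.5)],[g(355,197,363.5),g(710,204,370)],.04,o,62)
E
```

```text
line [0.5262 0.1916 0.012 ] [0.5306 0.0104 0.012 ] bottle [0.4981 0.165  0.04  ] [0.4987 0.0458 0.04  ]
offsets mm [-28.78 -30.99] yaw err deg -1.0598384741544649 mean -29.886390531393268
```

Request:
drive_tool(
  increments=[
    [0,0,-0.2,0,0,0],
    [0,0,-0.36,0,0,0],
    [0,0,-0.4,0,0,0],
    [0,0,-0.4,0,0,0],
  ],
)

```text
t: 7.5
eef_pos: [0.4914, 0.111, 0.0645]
orientation: [[0.001, 0.026, -1.0], [0.0, -1.0, -0.026], [-1.0, -0.0, -0.001]]
force: [0.4, -0.1, 11.9]
finger_gap: 0.0513
```

Request:
drive_tool(
  increments=[
    [0.15,0,0,0,0,0.03],
    [0.35,0.01,0,0,0,0.08],
    [0.55,0.01,0,0,0,0.12],
    [0.75,0.02,0,0,0,0.16],
    [0.95,0.02,0,0,0,0.2],
    [1.15,0.03,0,0,0,0.25],
    [1.18,0.03,0,0,0,0.25],
    [1.18,0.03,0,0,0,0.25],
  ],
)

```text
t: 8.3
eef_pos: [0.5209, 0.1113, 0.0645]
orientation: [[0.001, 0.051, -0.999], [-0.0, -0.999, -0.051], [-1.0, 0.0, -0.001]]
force: [0.1, -3.6, 11.9]
finger_gap: 0.0516
```

Request:
drive_tool(
  increments=[
    [0,0,0.2,0,0,0],
    [-0.1,0,0.4,0,0,0],
    [-0.4,0,0.4,0,0,-0.1],
    [-0.59,0,0.4,0,0,-0.25],
    [-0.59,0,0.4,0,0,-0.25],
  ],
)

```text
t: 8.8
eef_pos: [0.5047, 0.1119, 0.0743]
orientation: [[-0.001, 0.025, -1.0], [0.0, -1.0, -0.025], [-1.0, -0.0, 0.001]]
force: [0.8, -0.5, 0.7]
finger_gap: 0.0509
```

```bash
python3 -c "
from h import *
o=observe();print(o['eef_pos'],o['orientation'])
im=snapshot('wrist');np.save('w4.npy',im)
cv2.imwrite('pics/w4.png',cv2.resize(im[60:300,:400,::-1],None,fx=2,fy=2,interpolation=cv2.INTER_CUBIC))"
```

```text
[0.5047 0.1119 0.0743] [[-0.0007  0.025  -0.9997]
 [ 0.0001 -0.9997 -0.025 ]
 [-1.     -0.0001  0.0007]]
```

View pics/w4.png

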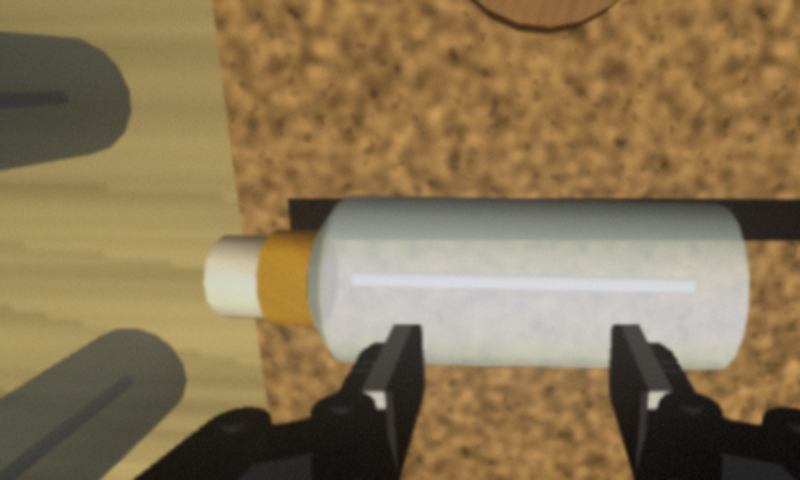

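Run:
```python
from h import *
o=observe();g=lambda U,a,b:(U/2-.25,60+a/2-.25,60+b/2-.25)
wrel([g(300,199,240),g(790,201,240)],[g(355,199,364),g(710,203.5,370)],.04,o,62)
```

```text
line [0.526  0.1936 0.012 ] [0.5304 0.0087 0.012 ] bottle [0.5124 0.1658 0.04  ] [0.5135 0.0466 0.04  ]
offsets mm [-14.25 -15.95] yaw err deg -0.8158186522049515 mean -15.097736899787252
```

Request:
drive_tool(
  increments=[
    [0,0,-0.2,0,0,0],
    [0,0,-0.36,0,0,0],
    [0,0,-0.4,0,0,0],
    [0,0,-0.4,0,0,0],
  ],
)

```text
t: 9.25
eef_pos: [0.5061, 0.1118, 0.0646]
orientation: [[0.001, 0.026, -1.0], [0.0, -1.0, -0.026], [-1.0, -0.0, -0.001]]
force: [-1.1, 0.6, 11.3]
finger_gap: 0.0512
```

Request:
drive_tool(
  increments=[
    [0.15,0,0,0,0,0.08],
    [0.35,0.01,0,0,0,0.18],
    [0.55,0.01,0,0,0,0.28],
    [0.75,0.02,0,0,0,0.38],
    [0.95,0.02,0,0,0,0.48],
    [1.15,0.03,0,0,0,0.58],
    [1.21,0.03,0,0,0,0.6],
    [1.21,0.03,0,0,0,0.6],
  ],
)

```text
t: 10.05
eef_pos: [0.5364, 0.1122, 0.0645]
orientation: [[0.001, 0.088, -0.996], [-0.0, -0.996, -0.088], [-1.0, 0.0, -0.001]]
force: [0.2, -1.8, 11.3]
finger_gap: 0.0514
```

Request:
drive_tool(
  increments=[
    [0,0,0.2,0,0,0],
    [-0.1,0,0.4,0,0,0],
    [-0.4,0,0.4,0,0,-0.2],
    [-0.6,0,0.4,0,0,-0.6],
    [-0.6,0,0.4,0,0,-0.6],
  ],
)

```text
t: 10.55
eef_pos: [0.5199, 0.1127, 0.0743]
orientation: [[-0.001, 0.023, -1.0], [0.0, -1.0, -0.023], [-1.0, -0.0, 0.001]]
force: [0.1, -0.2, 0.6]
finger_gap: 0.0513
```

```bash
python3 -c "
from h import *
o=observe();print(o['eef_pos'],o['orientation'])
im=snapshot('wrist')
cv2.imwrite('pics/w5.png',cv2.resize(im[60:300,:400,::-1],None,fx=2,fy=2,interpolation=cv2.INTER_CUBIC))"
```

```text
[0.5199 0.1127 0.0743] [[-0.0008  0.0233 -0.9997]
 [ 0.     -0.9997 -0.0233]
 [-1.     -0.0001  0.0008]]
```

View pics/w5.png

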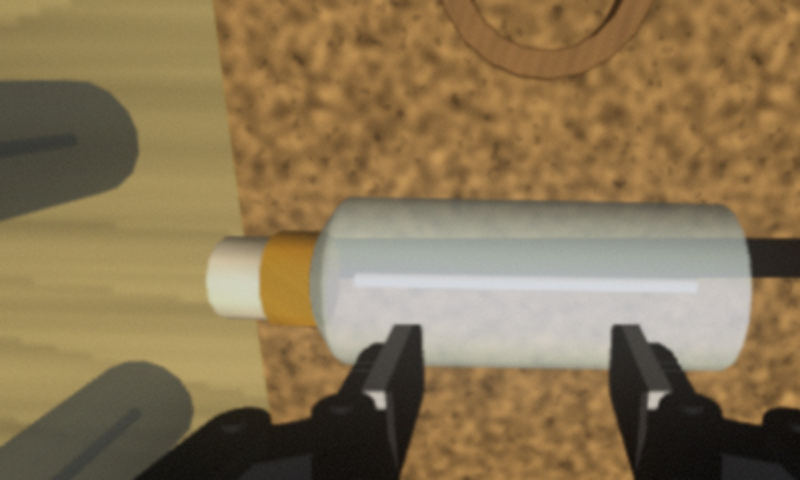

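```bash
cat >> h.py <<'E'
def edge(g,cols,r0,r1,sgn,name=""):
    "subpixel strongest edge of sign sgn per column within rows r0..r1, robust line fit"
    d=sgn*np.gradient(cv2.GaussianBlur(g.astype(np.float32),(5,3),0),axis=0);us=[];vs=[]
    for u in cols:
        w=d[r0:r1,u];i=int(w.argmax())
        if 0<i<len(w)-1 and w[i]>2:
            den=w[i-1]-2*w[i]+w[i+1];us.append(u);vs.append(r0+i+.5*(w[i-1]-w[i+1])/den)
    us,vs=np.array(us),np.array(vs)
    p=np.polyfit(us,vs,1)
    for _ in range(5):
        r=vs-np.polyval(p,us);k=abs(r)<max(.4,2*np.median(abs(r)));p=np.polyfit(us[k],vs[k],1)
    print(name,"n",k.sum(),"rms",np.std((vs-np.polyval(p,us))[k]).round(2),"v",np.polyval(p,[cols[0],cols[-1]]).round(2));return p
def rel(o,lt,lb,t,b,lc,bc,z):
    f=np.polyval
    wrel([(u,f(lt,u),f(lb,u)) for u in lc],[(u,f(t,u),f(b,u)) for u in bc],z,o,0)
E
python3 - <<'E'
from h import *
o=observe();im=snapshot('wrist');s=im.astype(np.float32);blue=s[:,:,2];g=cv2.cvtColor(im,cv2.COLOR_RGB2GRAY)
t=edge(blue,range(178,358),150,172,1,'top');b=edge(blue,list(range(215,305)),232,255,-1,'bot')
lt=edge(g,list(range(180,350)),172,186,-1,'ltop glass');lb=edge(g,list(range(220,345)),190,206,1,'lbot glass')
l2=edge(g,list(range(380,510)),170,190,-1,'ltop');l3=edge(g,list(range(380,510)),190,210,1,'lbot')
rel(o,lt,lb,t,b,(180,345),(180,355),.04);rel(o,l2,l3,t,b,(180,505),(180,355),.04)
E
```

```text
top n 141 rms 0.36 v [160.9  166.28]
bot n 90 rms 0.08 v [243.15 244.93]
ltop glass n 167 rms 0.12 v [179.27 179.31]
lbot glass n 125 rms 0.08 v [197.99 200.49]
ltop n 130 rms 0.1 v [179.81 179.89]
lbot n 130 rms 0.13 v [199.28 199.15]
line [0.5271 0.1722 0.012 ] [0.5289 0.0457 0.012 ] bottle [0.5269 0.1648 0.04  ] [0.5266 0.0469 0.04  ]
offsets mm [-0.33 -2.22] yaw err deg -0.9202885929199079 mean -1.2710870748082073
line [0.526  0.1722 0.012 ] [ 0.5323 -0.0827  0.012 ] bottle [0.5269 0.1648 0.04  ] [0.5266 0.0469 0.04  ]
offsets mm [ 0.7  -2.44] yaw err deg -1.52567842179618 mean -0.8686491696930494
```

Run:
```python
from h import *
o=observe();g=lambda U,a,b:(U/2-.25,60+a/2-.25,60+b/2-.25)
wrel([g(340,238.8,277.5),g(790,239.5,277.8)],[g(355,199,365),g(710,203.7,370.3)],.04,o,62)
```

```text
line [0.5266 0.1801 0.012 ] [0.5309 0.007  0.012 ] bottle [0.5278 0.1666 0.04  ] [0.529  0.0473 0.04  ]
offsets mm [ 0.77 -0.91] yaw err deg -0.8058268117296686 mean -0.068559633874688
```

Request:
drive_tool(
  increments=[
    [0.3,-0.08,0.1,0,0,0],
    [0.3,-0.08,0.1,0,0,0],
    [0.3,-0.08,0,0,0,0],
    [0.3,-0.08,0,0,0,0],
  ],
  gripper=0.9,
)

```text
t: 11.05
eef_pos: [0.5281, 0.1105, 0.074]
orientation: [[-0.0, 0.026, -1.0], [0.0, -1.0, -0.026], [-1.0, -0.0, 0.0]]
force: [0.4, -0.1, -0.8]
finger_gap: 0.0767
```

Request:
drive_tool(
  increments=[
    [0,0,-0.2,0,0,0],
    [0,0,-0.4,0,0,0],
    [0,0,-0.44,0,0,0],
    [0,0,-0.44,0,0,0],
  ],
)

```text
t: 11.45
eef_pos: [0.5281, 0.1105, 0.0631]
orientation: [[-0.0, 0.026, -1.0], [-0.0, -1.0, -0.026], [-1.0, -0.0, 0.0]]
force: [-0.6, 0.4, -1.0]
finger_gap: 0.0768
```

Request:
drive_tool(
  increments=[
    [0,0,-0.04,0,0,0],
    [0,0,-0.08,0,0,0],
    [0,0,-0.08,0,0,0],
  ],
)

```text
t: 11.75
eef_pos: [0.5282, 0.1106, 0.0613]
orientation: [[-0.0, 0.026, -1.0], [0.0, -1.0, -0.026], [-1.0, -0.0, 0.0]]
force: [-0.3, -0.3, 0.3]
finger_gap: 0.0768
```

Request:
drive_tool(
  increments=[
    [0,0,-0.04,0,0,0],
    [0,0,-0.06,0,0,0],
    [0,0,-0.06,0,0,0],
  ],
)

```text
t: 12.05
eef_pos: [0.5282, 0.1106, 0.0598]
orientation: [[-0.0, 0.026, -1.0], [0.0, -1.0, -0.026], [-1.0, -0.0, 0.0]]
force: [0.6, -0.3, -0.9]
finger_gap: 0.0771
```

Request:
drive_tool(
  increments=[
    [0,0,-0.04,0,0,0],
    [0,0,-0.06,0,0,0],
    [0,0,-0.06,0,0,0],
  ],
)

```text
t: 12.35
eef_pos: [0.5282, 0.1105, 0.0583]
orientation: [[-0.0, 0.026, -1.0], [0.0, -1.0, -0.026], [-1.0, -0.0, 0.0]]
force: [0.8, 0.2, 0.4]
finger_gap: 0.0769
```

Request:
drive_tool(
  increments=[
    [0,0,-0.03,0,0,0],
    [0,0,-0.03,0,0,0],
  ],
)

```text
t: 12.55
eef_pos: [0.5286, 0.1105, 0.058]
orientation: [[0.001, 0.026, -1.0], [0.0, -1.0, -0.026], [-1.0, -0.0, -0.001]]
force: [0.4, 0.1, 6.3]
finger_gap: 0.0767
```

Request:
drive_tool(
  increments=[
    [0,0,-0.02,0,0,0],
    [0,0,-0.02,0,0,0.06],
    [0,0,-0.02,0,0,0.12],
    [0,0,-0.02,0,0,0.18],
    [0,0,-0.02,0,0,0.2],
    [0,0,-0.02,0,0,0.2],
  ],
)

```text
t: 13.15
eef_pos: [0.5289, 0.1106, 0.0579]
orientation: [[0.002, 0.046, -0.999], [0.0, -0.999, -0.046], [-1.0, -0.0, -0.002]]
force: [0.1, -0.2, 15.0]
finger_gap: 0.0767
```

Request:
drive_tool(
  increments=[
    [0,0,0.3,0,0,0.1],
    [0,0,0.8,0,0,-0.2],
    [-0.3,0,0.8,0,0,-0.2],
    [-0.3,0,0.8,0,0,-0.2],
    [-0.3,0,0.8,0,0,-0.2],
  ],
)

```text
t: 13.65
eef_pos: [0.5205, 0.1106, 0.077]
orientation: [[-0.0, 0.026, -1.0], [0.0, -1.0, -0.026], [-1.0, -0.0, 0.0]]
force: [-0.4, 0.4, -0.4]
finger_gap: 0.0768
```

```bash
python3 -c "
from h import *
o=observe();print(o['eef_pos'],o['orientation'])
im=snapshot('wrist')
cv2.imwrite('pics/w6.png',cv2.resize(im[60:300,:400,::-1],None,fx=2,fy=2,interpolation=cv2.INTER_CUBIC))"
```

```text
[0.5205 0.1106 0.077 ] [[-0.0003  0.0259 -0.9997]
 [ 0.0001 -0.9997 -0.0259]
 [-1.     -0.0001  0.0003]]
```

View pics/w6.png

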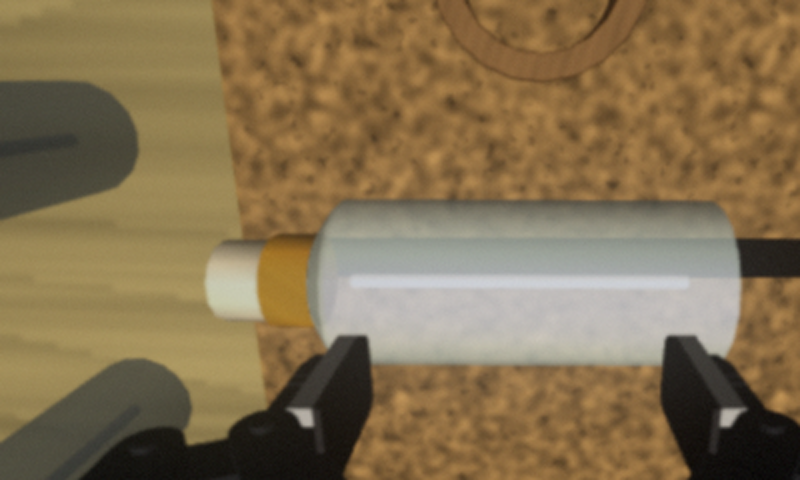

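Run:
```python
from h import *
o=observe();g=lambda U,a,b:(U/2-.25,60+a/2-.25,60+b/2-.25)
wrel([g(340,238.5,277),g(790,239.5,277)],[g(380,201,364),g(690,201.7,365)],.04,o,62)
```

```text
line [0.5259 0.1788 0.012 ] [0.5302 0.0036 0.012 ] bottle [0.5267 0.1567 0.04  ] [0.5291 0.0513 0.04  ]
offsets mm [0.33 0.09] yaw err deg -0.1303821535468563 mean 0.20617014953942697
```

Request:
drive_tool(
  increments=[
    [0,0,1.5,0,0,0],
    [0,-1,3,0,0,0],
    [0.6,-2.8,3,0,0,0],
    [1.2,-4.6,3,0,0,0],
    [1.8,-6.4,3,0,0,0],
    [2.4,-8.2,3,0,0,0],
    [2.76,-9,3,0,0,0],
    [2.76,-9,2,0,0,0],
  ],
  gripper=0.6,
)

```text
t: 14.5
eef_pos: [0.5913, -0.1188, 0.1285]
orientation: [[0.004, 0.021, -1.0], [-0.002, -1.0, -0.021], [-1.0, 0.002, -0.004]]
force: [1.2, 1.7, -1.3]
finger_gap: 0.0513
```

Request:
drive_tool(
  increments=[
    [0,0,-1,0,0,0],
    [0,0,-1.8,0,0,0],
    [0,0,-2,0,0,0],
    [0,0,-2,0,0,0],
  ],
)

```text
t: 14.9
eef_pos: [0.5895, -0.1145, 0.0768]
orientation: [[-0.001, 0.026, -1.0], [0.0, -1.0, -0.026], [-1.0, -0.0, 0.001]]
force: [0.2, -0.3, 0.6]
finger_gap: 0.0512
```

```bash
python3 -c "
from h import *
o=observe();print(o['eef_pos'],o['orientation'])
im=snapshot('wrist')
cv2.imwrite('pics/w7.png',cv2.resize(im[90:330,60:460,::-1],None,fx=2,fy=2,interpolation=cv2.INTER_CUBIC))"
```

```text
[ 0.5895 -0.1145  0.0768] [[-0.001   0.0256 -0.9997]
 [ 0.0002 -0.9997 -0.0256]
 [-1.     -0.0002  0.001 ]]
```

View pics/w7.png

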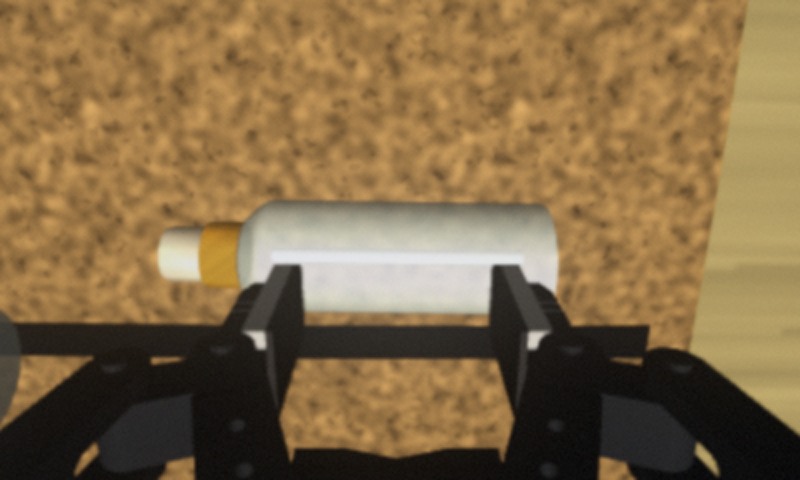

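Run:
```python
from h import *
o=observe();g=lambda U,a,b:(60+U/2-.25,90+a/2-.25,90+b/2-.25)
wrel([g(100,324,355),g(630,326.5,357.5)],[g(300,202,311),g(490,205,314)],.032,o,62)
```

```text
line [0.5303 0.0097 0.012 ] [ 0.5353 -0.2154  0.012 ] bottle [ 0.5802 -0.0802  0.032 ] [ 0.5808 -0.1491  0.032 ]
offsets mm [47.85 46.94] yaw err deg -0.7539992694572573 mean 47.39534829574502
```

Request:
drive_tool(
  increments=[
    [0,-0.06,-0.5,0,0,0],
    [0,-0.06,-0.9,0,0,0],
    [0,-0.06,-1,0,0,0],
    [0,-0.06,-1.06,0,0,0],
    [0,-0.06,-1.06,0,0,0],
  ],
)

```text
t: 15.45
eef_pos: [0.5898, -0.1159, 0.0506]
orientation: [[0.0, 0.026, -1.0], [0.0, -1.0, -0.026], [-1.0, -0.0, -0.0]]
force: [0.0, -0.5, -0.5]
finger_gap: 0.0512
```

Request:
drive_tool(
  increments=[
    [0,0,-0.04,0,0,0],
    [0,0,-0.04,0,0,0],
  ],
)

```text
t: 15.65
eef_pos: [0.5898, -0.1159, 0.0497]
orientation: [[0.0, 0.026, -1.0], [0.0, -1.0, -0.026], [-1.0, -0.0, -0.0]]
force: [-0.6, -0.2, 1.1]
finger_gap: 0.0512
```

Request:
drive_tool(
  increments=[
    [0,0,-0.03,0,0,0],
    [0,0,-0.03,0,0,0],
  ],
)

```text
t: 15.85
eef_pos: [0.5897, -0.1159, 0.0489]
orientation: [[0.0, 0.026, -1.0], [0.0, -1.0, -0.026], [-1.0, -0.0, -0.0]]
force: [-0.6, 0.4, 0.3]
finger_gap: 0.0511
```

Request:
drive_tool(
  increments=[
    [0,0,-0.02,0,0,0],
    [0,0,-0.02,0,0,0],
  ],
)

```text
t: 16.05
eef_pos: [0.5899, -0.1159, 0.0486]
orientation: [[0.001, 0.026, -1.0], [0.0, -1.0, -0.026], [-1.0, -0.0, -0.001]]
force: [0.7, -0.2, 3.5]
finger_gap: 0.0514
```

Request:
drive_tool(
  increments=[
    [0,0,-0.02,0,0,0],
    [0,0,-0.02,0,0,0],
  ],
)

```text
t: 16.25
eef_pos: [0.5902, -0.1159, 0.0484]
orientation: [[0.001, 0.026, -1.0], [0.0, -1.0, -0.026], [-1.0, -0.0, -0.001]]
force: [0.0, 0.7, 8.9]
finger_gap: 0.0512
```

Request:
drive_tool(
  increments=[
    [-0.15,0,0,0,0,0],
    [-0.35,-0.01,0,0,0,0],
    [-0.55,-0.01,0,0,0,0],
    [-0.75,-0.02,0,0,0,0],
    [-0.95,-0.02,0,0,0,0],
    [-1.15,-0.03,0,0,0,0],
    [-1.2,-0.03,0,0,0,0],
    [-1.2,-0.03,0,0,0,0],
  ],
)

```text
t: 17.05
eef_pos: [0.5602, -0.1164, 0.0486]
orientation: [[0.001, 0.026, -1.0], [0.0, -1.0, -0.026], [-1.0, -0.0, -0.001]]
force: [-0.8, 3.6, 12.7]
finger_gap: 0.0517
```

Request:
drive_tool(
  increments=[
    [0,0,0.2,0,0,0],
    [0.1,0,0.4,0,0,0],
    [0.4,0,0.4,0,0,0],
    [0.6,0,0.4,0,0,0],
    [0.6,0,0.2,0,0,0],
    [0.6,0,0.06,0,0,0],
    [0.6,0,0,0,0,0],
    [0.6,0,0,0,0,0],
  ],
)

```text
t: 17.85
eef_pos: [0.5754, -0.1166, 0.0483]
orientation: [[0.002, 0.026, -1.0], [0.0, -1.0, -0.026], [-1.0, -0.0, -0.002]]
force: [1.4, 1.4, 12.7]
finger_gap: 0.051
```

Request:
drive_tool(
  increments=[
    [-0.15,0,0,0,0,0],
    [-0.35,-0.01,0,0,0,0],
    [-0.55,-0.01,0,0,0,0],
    [-0.75,-0.02,0,0,0,0],
    [-0.95,-0.02,0,0,0,0],
    [-1.15,-0.03,0,0,0,0],
    [-1.2,-0.03,0,0,0,0],
    [-1.2,-0.03,0,0,0,0],
  ],
)

```text
t: 18.65
eef_pos: [0.5452, -0.117, 0.0485]
orientation: [[0.002, 0.026, -1.0], [0.001, -1.0, -0.026], [-1.0, -0.001, -0.002]]
force: [-0.5, 4.0, 18.0]
finger_gap: 0.0514
```

Request:
drive_tool(
  increments=[
    [0,0,0.2,0,0,0],
    [0.1,0,0.4,0,0,0],
    [0.4,0,0.4,0,0,0],
    [0.6,0,0.4,0,0,0],
    [0.6,0,0.2,0,0,0],
    [0.6,0,0.06,0,0,0],
    [0.6,0,0,0,0,0],
    [0.6,0,0,0,0,0],
  ],
)

```text
t: 19.45
eef_pos: [0.5604, -0.1174, 0.0483]
orientation: [[0.002, 0.026, -1.0], [0.0, -1.0, -0.026], [-1.0, 0.0, -0.002]]
force: [0.5, 2.3, 14.3]
finger_gap: 0.0516
```

Request:
drive_tool(
  increments=[
    [-0.2,0,0.01,0,0,0],
    [-0.4,-0.01,0.01,0,0,0],
    [-0.6,-0.01,0.01,0,0,0],
    [-0.8,-0.02,0.01,0,0,0],
    [-1,-0.02,0.01,0,0,0],
    [-1.2,-0.03,0.01,0,0,0],
    [-1.39,-0.03,0.01,0,0,0],
    [-1.39,-0.03,0.01,0,0,0],
  ],
)

```text
t: 20.25
eef_pos: [0.5247, -0.1179, 0.0484]
orientation: [[0.0, 0.026, -1.0], [0.001, -1.0, -0.026], [-1.0, -0.001, -0.0]]
force: [-1.1, 4.1, 14.8]
finger_gap: 0.0514
```

Request:
drive_tool(
  increments=[
    [0,0,0,0,0,0.06],
    [0,0,0,0,0,0.12],
    [0,0,0,0,0,0.17],
    [0,0,0,0,0,0.17],
  ],
)

```text
t: 20.65
eef_pos: [0.5252, -0.1181, 0.0484]
orientation: [[0.001, 0.043, -0.999], [0.0, -0.999, -0.043], [-1.0, -0.0, -0.001]]
force: [-1.3, 1.8, 14.4]
finger_gap: 0.0512
```

Request:
drive_tool(
  increments=[
    [0,0,0.3,0,0,0],
    [0,0,1,0,0,-0.17],
    [0,0,1,0,0,-0.17],
    [0,0,1,0,0,-0.17],
  ],
)

```text
t: 21.05
eef_pos: [0.5249, -0.1182, 0.0731]
orientation: [[0.0, 0.026, -1.0], [0.0, -1.0, -0.026], [-1.0, -0.0, -0.0]]
force: [0.4, -0.2, 0.2]
finger_gap: 0.0512
```

```bash
python3 -c "
from h import *
o=observe();print(o['eef_pos'],o['orientation'])
im=snapshot('wrist')
cv2.imwrite('pics/w8.png',cv2.resize(im[90:330,60:460,::-1],None,fx=2,fy=2,interpolation=cv2.INTER_CUBIC))"
```

```text
[ 0.5249 -0.1182  0.0731] [[ 0.0001  0.026  -0.9997]
 [ 0.     -0.9997 -0.026 ]
 [-1.     -0.     -0.0001]]
```

View pics/w8.png

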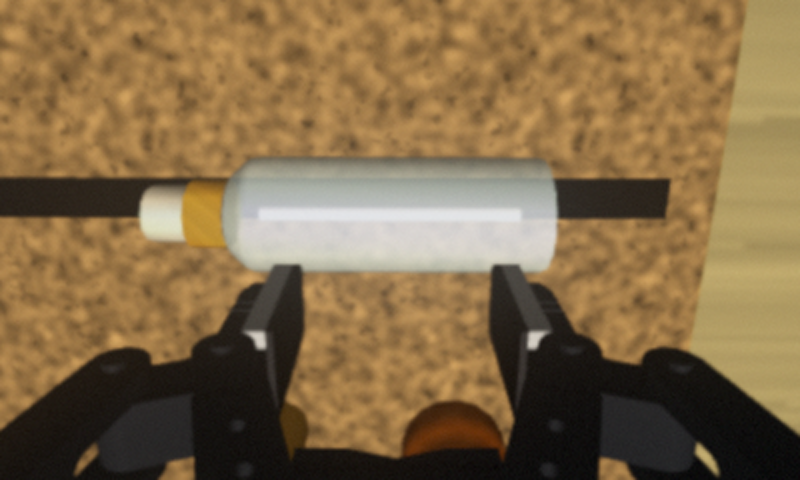

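Run:
```python
from h import *
o=observe();g=lambda U,a,b:(60+U/2-.25,90+a/2-.25,90+b/2-.25)
wrel([g(50,178.5,216.5),g(650,179.5,218)],[g(300,158,271),g(490,158.5,271.3)],.032,o,62)
```

```text
line [0.5296 0.015  0.012 ] [ 0.5352 -0.2152  0.012 ] bottle [ 0.5326 -0.085   0.032 ] [ 0.5342 -0.1505  0.032 ]
offsets mm [0.55 0.52] yaw err deg -0.023416933274833945 mean 0.5320764463402172
```

Request:
drive_tool(
  increments=[
    [0,0,1,0,0,0],
    [0,0,3,0,0,0],
    [-1,-1,5,0,0,0],
    [-2,-3,5,0,0,0],
    [-3,-5,5,0,0,0],
    [-4,-7,5,0,0,0],
    [-4,-8.5,5,0,0,0],
    [-4,-8.5,5,0,0,0],
  ],
)

```text
t: 21.9
eef_pos: [0.4223, -0.3359, 0.1976]
orientation: [[-0.001, 0.02, -1.0], [-0.002, -1.0, -0.02], [-1.0, 0.002, 0.001]]
force: [0.4, 1.3, 0.1]
finger_gap: 0.0512
```

```bash
python3 -c "
from h import *
crop('top','c2',180,108,168,110,4.75)"
```

```text
(no output)
```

View pics/c2.png

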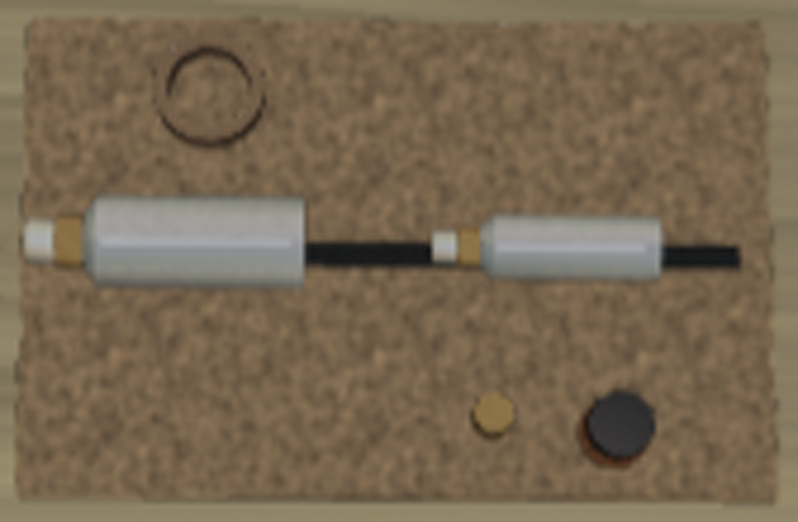

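In the top view both bottles lie on the line, and the tape (210,97), cap (493,413) and jar (620,425) are unmoved. I'll do a last numeric check, then hand in if it holds.

Run:
```python
from h import *
A,B=C(53,253,.012),C(740,257,.012); m=(A+B)/2; y=(A-B)/np.linalg.norm(A-B); x=np.array([y[1],-y[0],0])
ok=True
for a,b,z in(((95,240.5),(298,243),.04),((490,246.5),(660,248.3),.032)):
    f=[(C(*q,z)-m)@x*1e3 for q in(a,b)];print(f);ok&=max(map(abs,f))<3
print(ok,observe()["qvel"])
if ok: print(sign_off())
```

```text
[np.float64(1.2834168940605175), np.float64(0.5403769731899674)]
[np.float64(0.9888572541739761), np.float64(0.44816086265328303)]
True [-0.078  -0.0143 -0.0229  0.0439 -0.012  -0.0264 -0.0503]
the job is handed in; nothing more can be done
None
```

Both bottles are on the line and the job is handed in, at about 22 s of the 67 s allowed. I rolled the large bottle first with four short fingertip strokes plus a small twist to straighten it. The small one took three strokes and a twist.

| Last check | Large bottle | Small bottle |
|---|---|---|
| Wrist camera, axis off the line | 0.2 mm | 0.5 mm |
| Wrist camera, angle to the line | 0.1° | 0.0° |
| Top camera, axis off the line (at its two ends) | 0.5–1.3 mm | 0.4–1.0 mm |

- **Disagreement:** the two cameras differ by under 1 mm, which is within the roughly 2 mm calibration. An automatic edge fit on the large bottle part-way through failed, so I used edges read off the picture by eye instead.
- **Force:** I mostly pressed with 9 to 18 N, a little above the suggested 5 to 10 N. One reading reached 28 N while I was feeling for contact on the large bottle. I eased off before the first stroke.
- **Surroundings:** the tape, cap and jar look unmoved in the last top view. The standing bottles and the jug were outside that view, so I did not check them again. The arm stood clear of the board when I handed in.

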